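# Offer the cover plate up to the open analyser

## Robot

A 6-joint arm with a two-finger parallel gripper is mounted at the origin on the work surface. World frame = base frame: x ahead of the robot, y to its left, z up, the work surface at z = 0. Lengths are in m, angles in rad, forces in N, time in s.
With the tool pointing down it reaches from about 0.275 to 1 m from the base axis. Payload 8.4 kg.
Tool frame: the origin (TCP) lies on the centre line of the jaws, within the pads' length; the fingertips stand 17 mm ahead of it and the grasp point (between the pads) lies 2 mm behind it (bot.tcp_to_tips is the z of the fingertips in the tool frame, in m); z points along the fingers, y is the line along which they close (so a half turn about z gives the same grasp; the last joint's range is limited). The gripper opens to 85 mm and grips with 20 to 120 N. Pads are 22 mm wide; open, the fingers measure 114 mm over their backs; the gripper's body (76 mm by 85 mm) begins 54 mm behind the grasp point. The pads swing forward as they close: fully open they stand 13 mm farther back than shut.
Start: joints at [1.179, 0.353, 1.633, -0, 1.155, -0.002], TCP at [0.238, 0.578, 0.248] pointing down, gripper open.
Joint ranges: [-2.63, 2.63], [-0.92, 2.1], [0.06, 2.66], [-1.3, 4.44], [0, 2.69], [-3.02, 3.02]. Speed limits (rad/s): [2.22, 2.22, 2.79, 3.14, 3.14, 3.14].

## Interface

Orientations are given as a unit quaternion [x, y, z, w].
In Python, from workcell import bot, hand, kinematics, get_obs, vision, hand_in gives the robot as it stands. The module is installed in compiled form; this text tells all that it offers. Calls block until the motion is done:
- bot.reach(position, orientation): joint-space move of the TCP to a pose.
- bot.servo_line(position, ori=None, velocity=0.15): straight line of the TCP; ori=None keeps the orientation; velocity is the mean speed in m/s.
- bot.goto_joints(angles): joint-space move.
- hand.move_gripper(opening, strength=None): finger opening in m; strength is the grip in N (None keeps the last); returns when the fingers have stopped.
- bot.dwell(seconds).
- kinematics.solve_ik(position, orientation): joint angles nearest the present ones, or None.
- get_obs(): the state.
- vision.read_camera(name): name is "side" or "top" or "wrist"; returns a dict with "frame" (400x640x3 uint8, red, green, blue), "intrinsics" (3x3 intrinsics, pixels), "view" (4x4, takes a point from world to camera coordinates). Camera axes: x right, y down, z forward; pixel columns grow to the right and rows downward; lengths in m; the calibration is good to about 2 mm. A picture is of the moment at which its call begins. There is no depth.
A pose or a line that the arm cannot do raises bot.IKError and nothing moves.
- hand_in(): hands the job in; it is judged then, once.
The state is a dict: "time_s": time; "joint_pos": joint angles; "joint_vel": joint speeds; "joint_efforts": joint torques, N m; "position": TCP position; "orientation": TCP orientation; "wrist_force": force on the tool from outside, world axes, zero at the start; "ft_torque": the same for the moment, N m; "gripper_width": finger opening in m; "grip_force": force on a finger pad.
Only numpy, scipy, OpenCV 4.12 (cv2) and the standard library are available. Lean on these libraries where they do the work, as an engineer would, in place of code of your own. Each camera call takes 0.05 s, during which the arm holds its last target. There are 200 camera calls.

## Task

The blue cover plate for the open analyser lies in its transport tray, kept down by a hinged hasp. Swing the hasp back past upright, off the plate, while the plate still lies in the tray; then lift the plate out by its handle and hold it level, hovering steadily about one centimetre above the analyser's seat with its three holes squarely over the matching three threaded holes (the pair over the pair, the single one over the single one), never letting it knock on the analyser. Finish while still holding it there in the gripper, so that I can slip the gasket underneath, and leave the hasp open and everything else on the bench undisturbed.

Things in the scene. Friction and masses are not known exactly. Their poses are not given: they have to be found in the camera images.
- tray: fixed aluminium transport tray in which the cover plate lies, 190 x 120 mm, 30 mm high, on the bench, may be turned. Origin on the bench under the middle of the plate's place; x runs along the 190 mm side (from -85 to +105 mm), towards the hasp; z up. Low black strips 5 mm high surround the plate's place with about 5 mm play
- hasp_hinge (a point): middle of the hasp's hinge pin, fixed on the tray at its +x end: 93 mm along x from the tray's origin and 36.5 mm above the bench; the pin lies along the tray's y. The two dark hinge blocks beside it are 40 mm wide together and reach 41 mm above the bench
- hasp (a joint): angle of the hasp about its hinge: 0 = shut, flat over the edge of the cover plate; grows as its free end is lifted and swung over away from the plate; 1.57 = strap upright; 2.4 = stop, folded right back. Starts at 0 to 0.15. It is stiff (about 0.05 N m, 1.2 N at the knob) and stays where it is left
- hasp_knob (a point): centre of the red knob on the hasp's free end: bar 14 mm in diameter, 24 mm long along the hinge pin, on an upright tab 16 mm wide, on a steel strap 43 x 16 x 4 mm. When shut it is 36 mm from the pin towards the plate (tray -x) and 24 mm above it, 26.5 mm above the plate's top. Gripped by its two ends it turns between the pads as it goes round the hinge (radius 43 mm)
- cover_grip (a point): centre of the white handle bar, 44 mm long (plate x), 14 mm wide and 14 mm high, in the middle of the loose blue steel cover plate (130 x 90 x 4 mm, about 0.3 kg), 32 mm above the plate's underside, a leg under each end. The point's frame has z up and is turned like the plate; at the start its x points along the tray's x, towards the hasp
- cover_hole0 (a point): centre of a 11 mm through hole in the cover plate, at its underside, 52 mm to +x and 32 mm to +y of the plate's centre. It belongs over seat_hole0
- cover_hole1 (a point): centre of a 11 mm through hole in the cover plate, at its underside, 52 mm to +x and 32 mm to -y of the plate's centre. It belongs over seat_hole1
- cover_hole2 (a point): centre of a 11 mm through hole in the cover plate, at its underside, 52 mm to -x of the plate's centre. It belongs over seat_hole2
- analyser: fixed white and black bench analyser without its cover, 200 (x) x 170 (y) mm, 52 mm high, with a grey seat 146 x 106 mm on it whose flat top is 68 mm above the bench, an open dark sensor well 60 x 50 mm in the middle. Origin on the bench under its middle, z up. It and the tray stand one left and one right of the robot's centre line, which is which varies
- seat (a point): centre of the seat's flat top on the analyser, 68 mm above the bench; its axes are the analyser's. The cover plate belongs here with its x along this x
- seat_hole0 (a point): mouth of a threaded hole, 8 mm wide with a brass rim, in the seat's top, 52 mm to +x and 32 mm to +y of the seat's centre
- seat_hole1 (a point): mouth of a threaded hole, 8 mm wide with a brass rim, in the seat's top, 52 mm to +x and 32 mm to -y of the seat's centre
- seat_hole2 (a point): mouth of a threaded hole, 8 mm wide with a brass rim, in the seat's top, 52 mm to -x of the seat's centre
- bottle: bystander: clear water bottle with red cap, 64 mm across, 200 mm high; origin under its middle
- screwdriver: bystander: orange-handled screwdriver lying on the bench; origin under its middle
- mouse: bystander: grey computer mouse 100 x 58 x 26 mm; origin under its middle
- calculator: bystander: white pocket calculator 140 x 75 x 13 mm; origin under its middle
- beaker: bystander: glass beaker 68 mm across, 85 mm high; origin under its middle
- rack: bystander: blue test-tube rack with ten glass tubes, 80 x 200 mm, 108 mm high; origin under its middle
- dish: bystander: white dish, 72 mm across, with three steel screws; origin under its middle
Not all that is in view belongs to the job. Of the things shaped like the part that bears cover_grip, the blue one is meant.

How it is judged:
By the outcome, as a careful person would: the job done as asked, in the order asked, and still so for the second after the job is handed in, while the arm keeps its last pose, push and grip.
It also fails if it takes over 48 s, if anything falls off the work surface, if the arm or the gripper's body presses on something with over 40 N, if the wrist force passes 120 N, or if a joint passes its speed limit or range.

## Working session

There is one attempt and no reset: what is moved stays moved. The work goes in short steps, each a Python script; the robot and the scene stay as the last script left them, time stands still between calls to the robot, and variables do not carry over. Pictures are saved under pics/ and viewed, at most 10 in all, crops included, and the job is handed in when it is done.

```bash
mkdir -p pics
python3 - <<'E'
from workcell import *
import cv2,numpy as np
for n in("top","side"):
    c=vision.read_camera(n); cv2.imwrite(f"pics/{n}0.png",c["frame"][:,:,::-1]); np.savez(f"{n}0.npz",**c); print(n,c["intrinsics"].tolist(),np.round(c["view"],4).tolist())
o=get_obs();print(o["time_s"],o["position"],o["orientation"],bot.tcp_to_tips)
E
```

```text
top [[373.5174088281414, 0.0, 319.2742564894541], [0.0, 373.5174088281414, 199.95714058889567], [0.0, 0.0, 1.0]] [[0.006, -1.0, 0.0078, -0.0212], [-0.9825, -0.0073, -0.186, 0.5665], [0.1861, -0.0065, -0.9825, 1.1068], [0.0, 0.0, 0.0, 1.0]]
side [[455.9061492540699, 0.0, 312.0490411395197], [0.0, 455.9061492540699, 199.45592388731964], [0.0, 0.0, 1.0]] [[0.6972, -0.7168, 0.0093, -0.386], [-0.4762, -0.4728, -0.7414, 0.3299], [0.5359, 0.5125, -0.671, 1.3517], [0.0, 0.0, 0.0, 1.0]]
0.1 [0.23734801 0.57774395 0.24762615] [ 1.93665742e-01  9.81067378e-01 -6.03847687e-04 -1.23624290e-04] 0.017
```

View pics/top0.png

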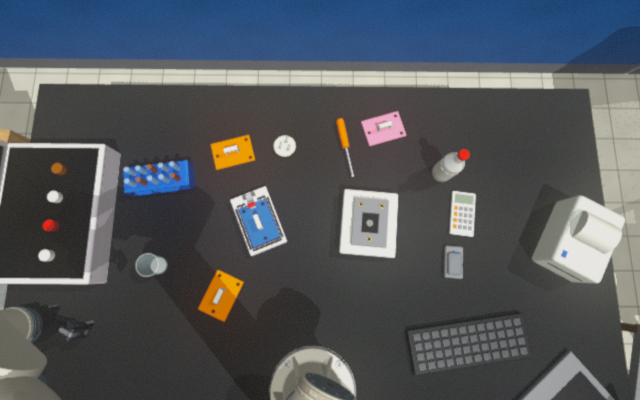

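View pics/side0.png

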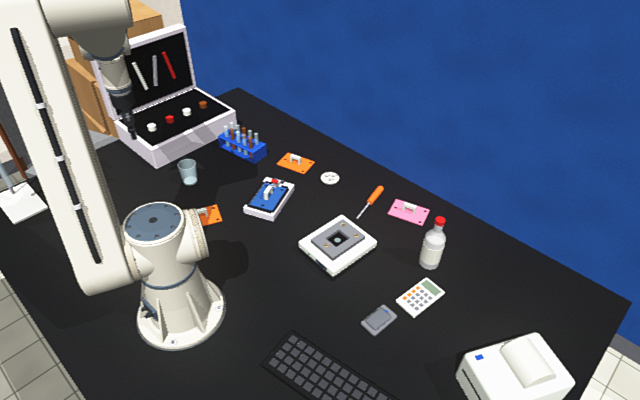

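Candidates for the blue plate in the top view are:
- blue plate in the tray at (260,222)
- orange plates at (233,151) and (221,295)
- pink plate at (384,127)
- blue rack at (157,176)

I choose the blue plate in the white tray at (260,222), with the red hasp knob near (250,203). The analyser is at (369,224). Next I'll check this in a close crop and measure by mask.

```bash
cat > h.py <<'E'
import numpy as np,cv2
from scipy.spatial.transform import Rotation as R
def ray(c,uv):
    V=c["view"];d=V[:3,:3].T@np.linalg.inv(c["intrinsics"])@np.array([uv[0],uv[1],1.]);return -V[:3,:3].T@V[:3,3],d
def onz(c,uv,z):
    o,d=ray(c,uv);return o+d*(z-o[2])/d[2]
def proj(c,p):
    q=c["intrinsics"]@(c["view"][:3,:3]@np.asarray(p)+c["view"][:3,3]);return q[:2]/q[2]
def down(yaw): # tool z down, tool x axis at yaw in world (y axis = yaw-90)
    return (R.from_euler('z',yaw)*R.from_euler('x',np.pi)).as_quat()
def blobs(m,amin=3):
    n,l,s,ce=cv2.connectedComponentsWithStats(m.astype(np.uint8));return [(tuple(np.round(ce[i],2)),int(s[i,4])) for i in range(1,n) if s[i,4]>=amin]
E
python3 - <<'E'
from h import *
c=dict(np.load("top0.npz"));f=c["frame"]
cv2.imwrite("pics/crop1.png",cv2.resize(f[182:264,222:407,::-1],None,fx=4.3,fy=4.3,interpolation=cv2.INTER_CUBIC))
h=cv2.cvtColor(f,cv2.COLOR_RGB2HSV);H,S,V=[h[...,i].astype(int) for i in range(3)]
roi=np.zeros(H.shape,bool);roi[182:264,222:295]=1
blue=(H>95)&(H<125)&(S>110)&(V>60)&roi
red=((H<8)|(H>172))&(S>120)&(V>80)&roi
def big(m):
    cs=cv2.findContours(m.astype(np.uint8),0,2)[0];return max(cs,key=cv2.contourArea)
cb=big(blue);print("blue",cv2.minAreaRect(cb))
pts=np.array([onz(c,p[0],.035)[:2] for p in cb],np.float32);print(cv2.minAreaRect(pts*1000))
print("red",[(b,onz(c,b[0],.06)) for b in blobs(red)])
roi=np.zeros(H.shape,bool);roi[182:264,325:407]=1
brass=(H>12)&(H<35)&(S>70)&(V>70)&roi
print("brass",[(b,onz(c,b[0],.068)) for b in blobs(brass,1)])
wh=(S<40)&(V>180)&roi
pts=np.array([onz(c,p[0],.052)[:2] for p in big(wh)],np.float32);print("an",cv2.minAreaRect(pts*1000))
E
```

```text
blue ((258.9310302734375, 222.82757568359375), (40.85297393798828, 29.711254119873047), 68.19859313964844)
((496.87518310546875, 170.14566040039062), (129.61099243164062, 91.08903503417969), 23.318347930908203)
red [(((np.float64(250.88), np.float64(204.16)), 25), array([0.55059592, 0.1929698 , 0.06      ]))]
brass [(((np.float64(360.45), np.float64(204.0)), 11), array([ 0.5521443 , -0.14344066,  0.068     ])), (((np.float64(381.15), np.float64(205.46)), 13), array([ 0.54807104, -0.20678991,  0.068     ])), (((np.float64(369.0), np.float64(238.53)), 15), array([ 0.44676387, -0.16765958,  0.068     ]))]
an ((497.3934326171875, -171.02053833007812), (168.0895538330078, 199.2064208984375), 85.35018920898438)
```

View pics/crop1.png

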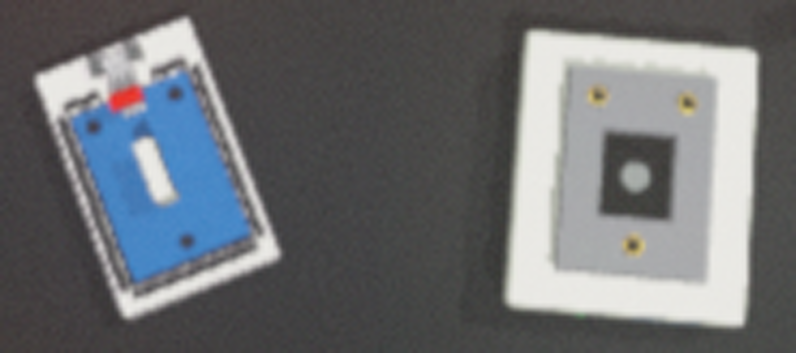

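The crop confirms the blue plate in the white tray. The red knob is at crop (126,98), with the pair of holes towards the hasp. The seat's brass pair is at crop (598,95) and (688,102), and the single hole at (632,245). The next step is close wrist views of both.

```bash
python3 - <<'E'
from workcell import *
from h import *
def look(n,p,yaw):
    bot.reach(p,down(yaw)); bot.dwell(.3); c=vision.read_camera("wrist"); np.savez(n+".npz",**c); cv2.imwrite(f"pics/{n}.png",c["frame"][:,:,::-1])
    o=get_obs();print(n,o["time_s"],o["position"],o["joint_pos"]);print(np.round(c["view"],3).tolist(),c["intrinsics"][0].tolist())
look("wseat",[.498,-.171,.28],np.radians(-3.9))
look("wtray",[.510,.176,.28],np.radians(23.3))
E
python3 -c "
import cv2,numpy as np
cv2.imwrite('pics/w.png',cv2.resize(np.vstack([cv2.imread('pics/wseat.png'),cv2.imread('pics/wtray.png')]),(480,600),interpolation=cv2.INTER_AREA))"
```

```text
wseat 3.25 [ 0.49809262 -0.17083836  0.28000405] [-3.33264017e-01  1.68369947e-01  1.80703599e+00  6.25739581e-06
  1.16614156e+00  1.30522383e+00]
[[-0.068, -0.998, 0.001, -0.137], [-0.963, 0.066, 0.262, 0.448], [-0.262, 0.017, -0.965, 0.542], [0.0, 0.0, 0.0, 1.0]] [285.65776950311204, 0.0, 317.95435414375993]
wtray 4.9083 [0.51016038 0.17544127 0.28001178] [ 3.28463723e-01  1.89302589e-01  1.78118847e+00 -3.41562862e-05
  1.17108354e+00  1.49362166e+00]
[[0.394, -0.919, 0.001, -0.04], [-0.887, -0.38, 0.263, 0.476], [-0.241, -0.104, -0.965, 0.55], [0.0, 0.0, 0.0, 1.0]] [285.65776950311204, 0.0, 317.95435414375993]
```

View pics/w.png

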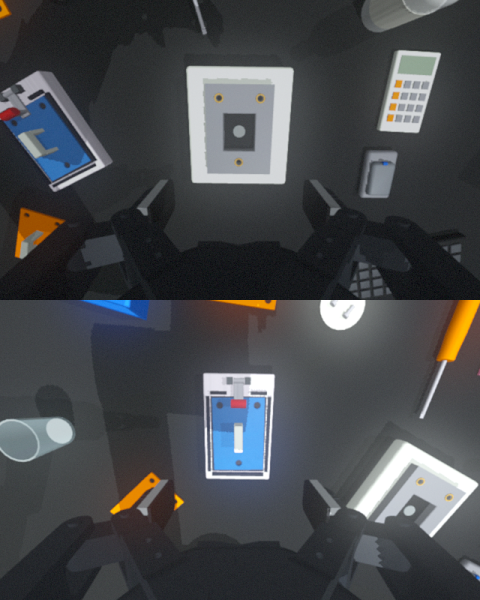

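The wrist views show the seat's brass pair at about (292,131) and (346,131) and the single hole at (318,216) in full-frame pixels. In the tray view the red knob is at about (317,138), with the plate's dark holes at (298,140), (342,140) and (318,217). I'll measure these exactly.

```bash
cat > m.py <<'E'
from h import *
def hsv(c): return [x.astype(int) for x in cv2.split(cv2.cvtColor(c["frame"],cv2.COLOR_RGB2HSV))]
def box(r): 
    m=np.zeros((400,640),bool);m[r[1]:r[3],r[0]:r[2]]=1;return m
def fit(P): # P: hole0,hole1,hole2 (world) -> centre, yaw
    Q=np.array([[52,32],[52,-32],[-52,0]])/1000.;P=np.array(P)[:,:2]
    q=Q-Q.mean(0);p=P-P.mean(0);yaw=np.arctan2((q[:,0]*p[:,1]-q[:,1]*p[:,0]).sum(),(q*p).sum())
    M=R.from_euler('z',yaw).as_matrix()[:2,:2];c=P.mean(0)-M@Q.mean(0)
    return c,yaw,np.linalg.norm(P-(Q@M.T+c),axis=1)
E
python3 - <<'E'
from m import *
c=dict(np.load("wseat.npz"));H,S,V=hsv(c)
m=(H>12)&(H<35)&(S>80)&(V>60)&box((270,90,370,240))
b=[x for x in blobs(m,8)];print(b)
b=sorted(b,key=lambda x:-x[1])[:3];u=[np.array(x[0]) for x in b]
s=max(u,key=lambda p:p[1]);l,r=sorted([p for p in u if p is not s],key=lambda p:p[0])
print("seat",fit([onz(c,p,.068) for p in(l,r,s)]))
c=dict(np.load("wtray.npz"));H,S,V=hsv(c)
bx=box((270,90,372,246))
blue=((H>95)&(H<125)&(S>110)&(V>90)&bx)
cs=max(cv2.findContours(blue.astype(np.uint8),0,2)[0],key=cv2.contourArea)
pts=np.array([onz(c,p[0],.034)[:2] for p in cs],np.float32)*1000;print("blue rect",cv2.minAreaRect(pts))
hull=np.zeros((400,640),np.uint8);cv2.drawContours(hull,[cv2.convexHull(cs)],-1,1,-1)
dark=(V<90)&(hull>0);print([ (x,onz(c,x[0],.034)[:2].round(4)) for x in blobs(dark,12)])
red=((H<8)|(H>172))&(S>120)&(V>80)&bx
print("red",[(x,onz(c,x[0],.0605).round(4)) for x in blobs(red)], cv2.boundingRect(red.astype(np.uint8)))
wh=(S<50)&(V>150)&(hull>0);print("handle",[(x,onz(c,x[0],.067).round(4)) for x in blobs(wh,30)])
# red triangulation with top
t=dict(np.load("top0.npz"));o1,d1=ray(t,(250.88,204.16));u=max(blobs(red),key=lambda x:x[1])[0];o2,d2=ray(c,u)
A=np.stack([d1,-d2],1);k=np.linalg.lstsq(A,o2-o1,rcond=None)[0];print("tri",o1+k[0]*d1,o2+k[1]*d2)
cv2.imwrite("pics/w2.png",cv2.resize(c["frame"][90:250,260:380,::-1],None,fx=3.7,fy=3.7,interpolation=cv2.INTER_CUBIC))
E
```

```text
[((np.float64(291.42), np.float64(130.06)), 67), ((np.float64(346.7), np.float64(130.97)), 66), ((np.float64(317.98), np.float64(215.77)), 57)]
seat (array([ 0.49839636, -0.17219877]), np.float64(-0.0813780880226991), array([0.00013788, 0.0002788 , 0.00020361]))
blue rect ((497.6123046875, 169.94854736328125), (129.8917694091797, 90.71653747558594), 23.114675521850586)
[]
red [(((np.float64(317.58), np.float64(137.52)), 196), array([0.5503, 0.1923, 0.0605]))] (308, 133, 20, 11)
handle [(((np.float64(318.0), np.float64(130.97)), 37), array([0.5577, 0.195 , 0.067 ])), (((np.float64(317.55), np.float64(183.19)), 454), array([0.5007, 0.1711, 0.067 ]))]
tri [0.55021579 0.19258409 0.06215478] [0.5504096  0.19235994 0.06214885]
```

View pics/w2.png

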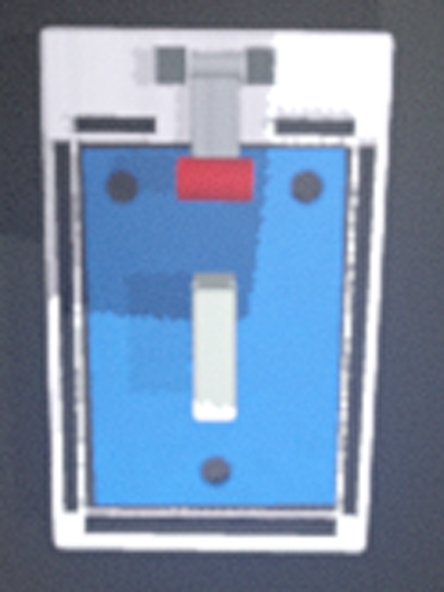

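The crop shows the shut hasp, with the pin at crop (217,65) and the red knob at (215,180). The handle is centred at (215,345). All three plate holes are visible, and they put the plate's yaw close to the tray's.

Run:
```python
from workcell import *
from m import *
c=dict(np.load("wtray.npz"));H,S,V=hsv(c)
m=((V>125))&box((262,90,378,246))
cs=max(cv2.findContours(m.astype(np.uint8),0,2)[0],key=cv2.contourArea)
r=cv2.minAreaRect(np.array([onz(c,p[0],.03)[:2] for p in cs],np.float32)*1000);print("tray rect",r)
pin=onz(c,(318.6,107.6),.039);k=np.array([.5503,.1924,.0612]);print("pin",pin)
yaw=np.arctan2(*(pin-k)[1::-1]);print("hasp dir",np.degrees(yaw),np.linalg.norm((pin-k)[:2]))
yaw=np.radians(23.1);ex=np.array([np.cos(yaw),np.sin(yaw),0]);q=down(yaw)
tray=np.array([r[0][0],r[0][1],0])/1000-.010*ex;h2=tray+.093*ex;h2[2]=.0365
print("pin from rect",h2)
h=pin.copy();h[2]=.0365
h=k+ex*((h-k)@ex)+[0,0,.0365-k[2]];rad=np.linalg.norm(h-k);print("radius",rad,(h2-k)@ex,(h-k)@ex)
assert abs(rad-.043)<.004
np.savez("hinge.npz",h=h,k=k,ex=ex,q=q)
hand.move_gripper(.052,30)
bot.reach([k[0],k[1],.12],q); bot.servo_line(k+[0,0,.002],velocity=.08)
hand.move_gripper(0.0,30);o=get_obs();print(o["time_s"],o["position"],o["gripper_width"],o["grip_force"],o["wrist_force"])
```

```text
tray rect ((505.9248046875, 173.87237548828125), (190.78720092773438, 121.75685119628906), 22.466371536254883)
pin [0.58262485 0.20479227 0.039     ]
hasp dir 20.975158936327592 0.034618846950522704
pin from rect [0.58226999 0.20643636 0.0365    ]
radius 0.0425077290935388 0.03491366662527047 0.03459504346997826
7.2583 [0.5502885  0.19280751 0.06364002] 0.02333046372138085 31.83286964893341 [-2.7230593   3.63675054  2.70436621]
```

Run:
```python
from workcell import *
from h import *
d=np.load("hinge.npz");k=d["k"]
yaw=np.radians(22.5);ex=np.array([np.cos(yaw),np.sin(yaw),0]);ez=np.array([0,0,1.])
h=k+.0350*ex;h[2]=.0365
p0=np.array(get_obs()["position"]);off=p0-k
a0=np.arctan2(k[2]-h[2],-.0350);rad=np.hypot(.0350,k[2]-h[2])
for i,t in enumerate(np.linspace(0,2.1,13)[1:]):
    a=a0-t;bot.servo_line(h+rad*(np.cos(a)*ex+np.sin(a)*ez)+off,velocity=.06)
    o=get_obs();f=o["wrist_force"]
    if i%3==2: print(round(t,2),o["time_s"],np.round(f,1),o["gripper_width"])
    if np.linalg.norm(f)>45: print("force",f);break
c=vision.read_camera("side");np.savez("s1.npz",**c);cv2.imwrite("pics/s1.png",cv2.resize(c["frame"][140:240,200:340,::-1],None,fx=5,fy=5))
```

```text
0.52 8.0917 [-5.   1.4  0.9] 0.023269505119344263
1.05 8.9167 [-2.6  2.1  1.9] 0.023114195080766006
1.58 9.7417 [-1.5  3.5  4.8] 0.02314006616918055
2.1 10.5667 [3.  6.4 7.3] 0.02279400158580251
```

View pics/s1.png

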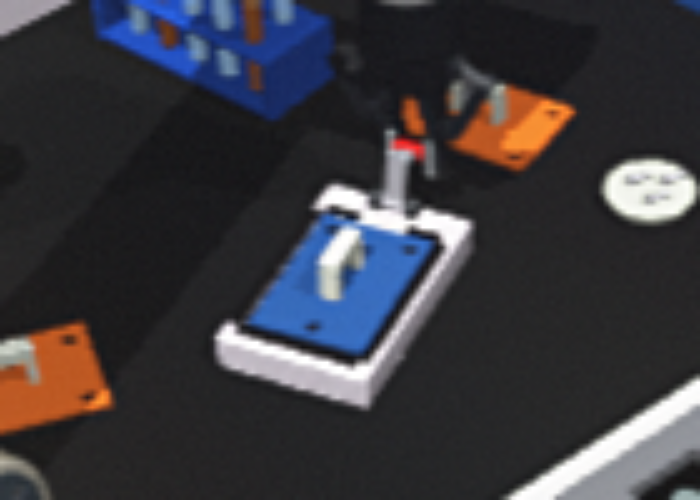

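The hasp is swung well back, with the knob still in the jaws at crop (405,150), and the plate is undisturbed. Next I'll release it, remeasure the plate and grip the handle.

Run:
```python
from workcell import *
from m import *
hand.move_gripper(.055);o=get_obs();p=np.array(o["position"]);bot.servo_line(p+[0,0,.09],velocity=.15)
bot.reach([.500,.171,.22],down(np.radians(23.0)));bot.dwell(.25)
c=vision.read_camera("wrist");np.savez("w3.npz",**c);cv2.imwrite("pics/w3full.png",c["frame"][:,:,::-1])
H,S,V=hsv(c)
pc=proj(c,[.4976,.1699,.034]);bx=box([max(0,int(v)) for v in(pc[0]-90,pc[1]-110,pc[0]+90,pc[1]+110)])
blue=((H>95)&(H<125)&(S>110)&(V>90)&bx)
cs=max(cv2.findContours(blue.astype(np.uint8),0,2)[0],key=cv2.contourArea)
print("rect",cv2.minAreaRect(np.array([onz(c,p[0],.034)[:2] for p in cs],np.float32)*1000))
hull=np.zeros((400,640),np.uint8);cv2.drawContours(hull,[cv2.convexHull(cs)],-1,1,-1)
hull=cv2.erode(hull,np.ones((7,7)))
dk=(~blue)&(hull>0)
print([(x,onz(c,x[0],.034)[:2].round(4)) for x in blobs(dk,15)])
red=((H<8)|(H>172))&(S>120)&(V>80);print("red",[(x,onz(c,x[0],.055).round(4)) for x in blobs(red,60)])
print(get_obs()["time_s"])
```

```text
rect ((498.03253173828125, 170.25918579101562), (130.27342224121094, 90.80146789550781), 23.018653869628906)
[(((np.float64(287.42), np.float64(134.02)), 81), array([0.5333, 0.2198])), (((np.float64(347.21), np.float64(133.59)), 78), array([0.5585, 0.1615])), (((np.float64(317.79), np.float64(186.12)), 734), array([0.4935, 0.1679])), (((np.float64(317.98), np.float64(224.93)), 59), array([0.4511, 0.1497]))]
red [(((np.float64(318.1), np.float64(51.9)), 419), array([0.6153, 0.2192, 0.055 ]))]
12.7167
```

```bash
cat > ph.py <<'E'
from m import *
def plate(c,ctr,z):
    """fit plate from its holes in view c; ctr=expected centre, z=top height"""
    H,S,V=hsv(c);pc=proj(c,[ctr[0],ctr[1],z]);bx=box([max(0,int(v)) for v in(pc[0]-140,pc[1]-150,pc[0]+140,pc[1]+150)])
    blue=((H>95)&(H<125)&(S>110)&(V>70)&bx)
    cs=max(cv2.findContours(blue.astype(np.uint8),0,2)[0],key=cv2.contourArea)
    print("rect",cv2.minAreaRect(np.array([onz(c,p[0],z)[:2] for p in cs],np.float32)*1000))
    hull=np.zeros((400,640),np.uint8);cv2.drawContours(hull,[cv2.convexHull(cs)],-1,1,-1);hull=cv2.erode(hull,np.ones((5,5)))
    return [(x,onz(c,x[0],z)) for x in blobs((~blue)&(hull>0),25)]
E
python3 - <<'E'
from workcell import *
from ph import *
yaw=np.radians(23.2);q=down(yaw);g=np.array([.4982,.1702,.062])
hand.move_gripper(.045)
bot.reach(g+[0,0,.05],q);bot.servo_line(g,velocity=.08)
hand.move_gripper(0,70);o=get_obs();print(o["time_s"],o["position"],o["gripper_width"],o["grip_force"],o["wrist_force"]);w0=o["wrist_force"]
bot.servo_line(g+[0,0,.03],velocity=.05);bot.servo_line(g+[0,0,.11],velocity=.15);bot.dwell(.3)
o=get_obs();print(o["time_s"],o["position"],o["gripper_width"],np.round(o["wrist_force"],2),np.round(o["ft_torque"],2))
c=vision.read_camera("wrist");np.savez("w4.npz",**c);cv2.imwrite("pics/w4.png",c["frame"][:,:,::-1])
for b in plate(c,g,.034+.11): print(b)
E
```

```text
14.65 [0.49857437 0.17034003 0.06263871] 0.012423312441124733 68.89215588569641 [-1.09694222  0.04174128  6.18877397]
16.3833 [0.49780542 0.17008534 0.17120022] 0.012871898375990523 [-0.15  0.69 -2.59] [ 0.02 -0.03  0.02]
rect ((513.4058837890625, 165.4229736328125), (103.52734375, 109.56263732910156), 23.15192222595215)
(((np.float64(376.75), np.float64(145.4)), 325), array([0.5578165 , 0.16156385, 0.144     ]))
(((np.float64(258.85), np.float64(145.71)), 313), array([0.53322735, 0.21866513, 0.144     ]))
(((np.float64(407.08), np.float64(223.96)), 1910), array([0.52494751, 0.12615465, 0.144     ]))
(((np.float64(320.77), np.float64(254.37)), 5817), array([0.48825119, 0.16374259, 0.144     ]))
(((np.float64(410.04), np.float64(275.83)), 54), array([0.49628846, 0.1090056 , 0.144     ]))
(((np.float64(398.93), np.float64(286.32)), 112), array([0.48732842, 0.11182992, 0.144     ]))
```

View pics/w4.png

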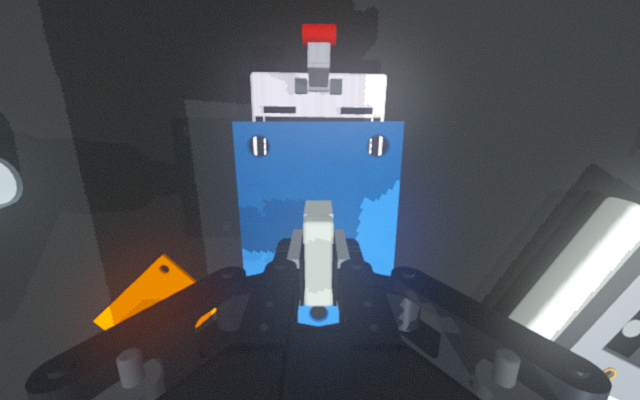

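The plate is clear of the tray, with its holes at (259,146), (377,145) and (319,313), and the hasp is open at (319,35). I'll check the pose in the hand, and the level, from the edges and holes.

Run:
```python
from ph import *
c=dict(np.load("w4.npz"));H,S,V=hsv(c)
blue=((H>95)&(H<125)&(S>110)&(V>50))
for r in(126,135,160,180,200):
    x=np.where(blue[r,200:430])[0]+200;a,b=onz(c,(x[0],r),.1426),onz(c,(x[-1]+1,r),.1426);print(r,x[0],x[-1],np.linalg.norm(a-b))
col=[np.where(blue[100:145,u])[0][0]+100 for u in(245,280,318,360,395)];print(col)
# holes: dark/any non blue, bounding boxes
for b in((240,128,280,166),(358,128,398,166),(300,303,340,325)):
    m=(~blue)&box(b);n,l,s,ce=cv2.connectedComponentsWithStats(m.astype(np.uint8));print(s[1:].tolist(),ce[1:].round(1).tolist())
h0,h1,h2=(258.85,145.6),(376.75,145.4),(318.6,313)
for z in(.1426,.139,.136): print(z,fit([onz(c,p,z) for p in(h0,h1,h2)]))
```

```text
126 232 403 0.08992401020717393
135 233 403 0.09013010099288925
160 235 401 0.09006092600516583
180 236 400 0.09066259941883226
200 238 399 0.09072759768358665
[np.int64(121), np.int64(121), np.int64(122), np.int64(121), np.int64(121)]
[[250, 136, 19, 20, 313]] [[258.8, 145.7]]
[[368, 135, 19, 21, 325]] [[376.8, 145.4]]
[[300, 303, 3, 3, 8], [304, 303, 29, 14, 230], [334, 303, 6, 6, 20], [335, 323, 5, 2, 6], [300, 324, 2, 1, 2]] [[300.9, 303.9], [318.0, 308.1], [337.0, 304.4], [337.3, 323.8], [300.5, 324.0]]
0.1426 (array([0.49767696, 0.16940144]), np.float64(0.40809205987257857), array([6.17376944e-04, 6.54994559e-04, 8.30298172e-05]))
0.139 (array([0.49662329, 0.16894632]), np.float64(0.40809205987257857), array([0.0009329 , 0.00077479, 0.00169536]))
0.136 (array([0.49574524, 0.16856705]), np.float64(0.40809205987257885), array([0.00176573, 0.00160367, 0.00304981]))
```

Run:
```python
from workcell import *
from m import *
yaw=-.0814-.002;q=down(yaw)
bot.reach([.4984,-.1719,.175],q)
bot.servo_line([.4984,-.1719,.1165],velocity=.05);bot.dwell(.4)
o=get_obs();print(o["time_s"],o["position"],R.from_quat(o["orientation"]).as_matrix().round(4).tolist(),o["gripper_width"],o["wrist_force"])
for n in("wrist","top","side"):
    c=vision.read_camera(n);np.savez("f_"+n+".npz",**c)
    if n=="wrist":a=c["frame"]
    if n=="top":t=c["frame"][180:270,310:420]
    if n=="side":s=c["frame"][190:290,280:395]
r=lambda x:cv2.resize(x,(400,300),interpolation=cv2.INTER_CUBIC)
cv2.imwrite("pics/f1.png",np.vstack([np.hstack([r(t),r(s)]),np.hstack([r(a[50:350,120:520]),r(a[:,:])])])[:,:,::-1])
```

```text
19.4417 [ 0.4984268  -0.1719063   0.11656902] [[0.9965, -0.0833, 0.0001], [-0.0833, -0.9965, -0.0], [0.0001, 0.0, -1.0]] 0.012886978848659874 [-0.46018005 -0.77316383 -2.32055259]
```

View pics/f1.png

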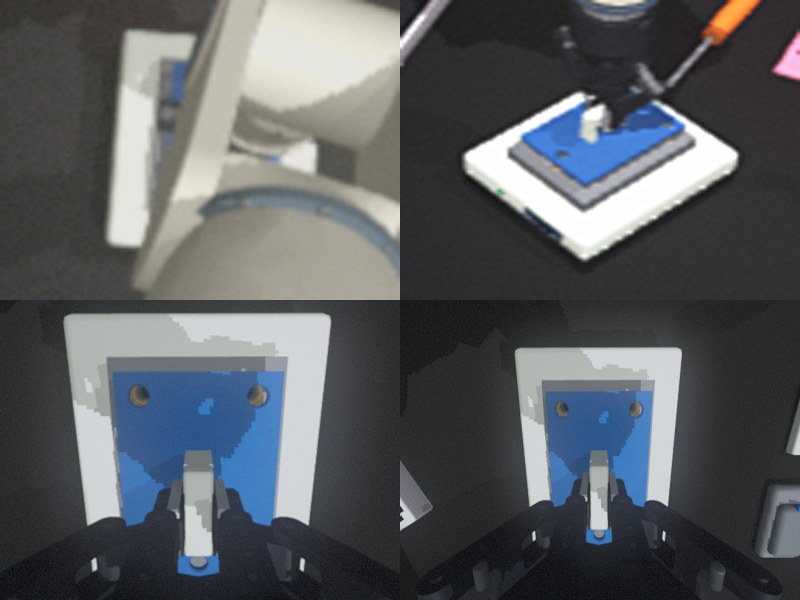

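The wrist view shows brass through all the visible holes, and the side view shows the plate roughly level above the seat. I'll check numerically, comparing predicted with measured positions of the plate corners, holes and brass.

Run:
```python
from m import *
Q=np.array([[52,32],[52,-32],[-52,0]])/1000.
def W(ctr,yaw,q,z): return np.r_[ctr+R.from_euler('z',yaw).as_matrix()[:2,:2]@q,z]
sc,sy=np.array([.4984,-.1722]),-.0814
zt=.1166-.0626+.034
s=dict(np.load("f_side.npz"));H,S,V=hsv(s);blue=(H>95)&(H<125)&(S>110)&(V>60)&box((285,195,390,275))
cs=max(cv2.findContours(blue.astype(np.uint8),0,2)[0],key=cv2.contourArea);hu=cv2.convexHull(cs)
print("side quad",cv2.approxPolyDP(hu,3,True)[:,0].tolist())
for q in((65,45),(65,-45),(-65,-45),(-65,45)): print("side corner",q,proj(s,W(sc,sy,np.array(q)/1000,zt)).round(1))
c=dict(np.load("f_wrist.npz"));H,S,V=hsv(c)
for i in range(3):
    print(i,"hole top",proj(c,W(sc,sy,Q[i],zt)).round(1),"under",proj(c,W(sc,sy,Q[i],zt-.004)).round(1),"seat",proj(c,W(sc,sy,Q[i],.068)).round(1))
blue=(H>95)&(H<130)&(S>100)&(V>40)
for nm,b in(("h0",(243,130,277,164)),("h1",(362,130,396,164))):
    m=(~blue)&box(b);br=(H>8)&(H<35)&(S>70)&(V>50)&box(b)
    print(nm,[x for x in blobs(m,30)],"brass",[x for x in blobs(br,10)])
for r in(128,145,160,180,200,215):
    x=np.where(blue[r,200:440])[0]+200;a,b=[onz(c,(u,r),zt) for u in(x[0],x[-1]+1)];print(r,x[0],x[-1],(a+b)[:2]/2,np.linalg.norm(a-b))
k=c["frame"]
v=lambda x:cv2.resize(x,(390,390),interpolation=cv2.INTER_CUBIC)
cv2.imwrite("pics/f2.png",np.hstack([v(k[128:168,240:280]),v(k[128:168,358:398])])[:,:,::-1])
```

```text
side quad [[361, 231], [333, 251], [315, 236], [332, 224], [351, 224]]
side corner (65, 45) [343.4 216.6]
side corner (65, -45) [362.7 231.3]
side corner (-65, -45) [333.4 251. ]
side corner (-65, 45) [314.3 235. ]
0 hole top [256.9 145.7] under [258.4 145. ] seat [263.7 142.6]
1 hole top [377.1 145.3] under [375.7 144.6] seat [370.4 142.3]
2 hole top [317.6 313. ] under [317.6 308.9] seat [317.6 294.1]
h0 [((np.float64(258.69), np.float64(145.75)), 321)] brass [((np.float64(256.88), np.float64(146.91)), 85)]
h1 [((np.float64(377.07), np.float64(145.72)), 323)] brass [((np.float64(377.59), np.float64(145.91)), 64)]
128 233 403 [ 0.55919269 -0.17798596] 0.08960215117104506
145 234 401 [ 0.55044107 -0.17698446] 0.08938783749027199
160 235 400 [ 0.5424717  -0.17631199] 0.08954241522403376
180 237 399 [ 0.5314742  -0.17565968] 0.08957235088041851
200 239 397 [ 0.52008018 -0.17470332] 0.08904316012740393
215 240 396 [ 0.51124486 -0.17396185] 0.08920096693870258
```

View pics/f2.png

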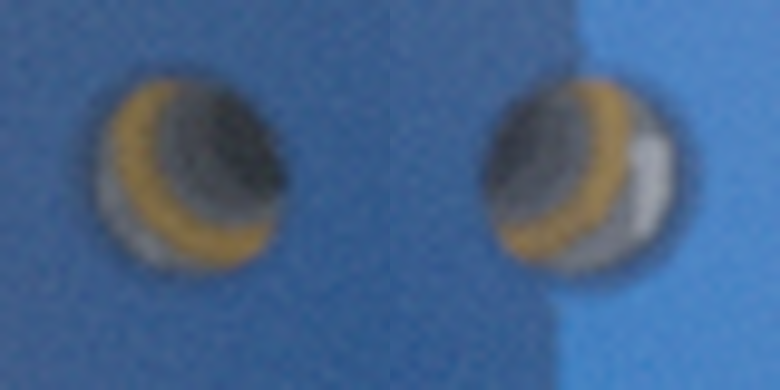

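The plate hole and brass positions match the prediction to about 1 px (about 0.4 mm), and the plate is level. I'll lower it the last 6 mm, verify and hand in.

Run:
```python
from workcell import *
from m import *
bot.servo_line([.4984,-.1716,.1106],velocity=.02);bot.dwell(.8)
o=get_obs();print(o["time_s"],o["position"],o["gripper_width"],o["grip_force"],np.round(o["wrist_force"],2),np.abs(o["joint_vel"]).max())
s=vision.read_camera("side");H,S,V=hsv(s);red=((H<8)|(H>172))&(S>120)&(V>80)&box((230,160,310,230))
print([(x,) for x in blobs(red,8)])
c=vision.read_camera("wrist")
cv2.imwrite("pics/last.png",np.hstack([cv2.resize(c["frame"][100:340,200:440],(400,400)),cv2.resize(s["frame"][150:290,240:380],(400,400))])[:,:,::-1])
```

```text
20.8333 [ 0.49840532 -0.17161943  0.11060105] 0.013030336160892315 68.22386741638184 [ 0.23  0.4  -2.9 ] 0.0030263087395595535
[(((np.float64(281.95), np.float64(169.15)), 20),)]
```

View pics/last.png

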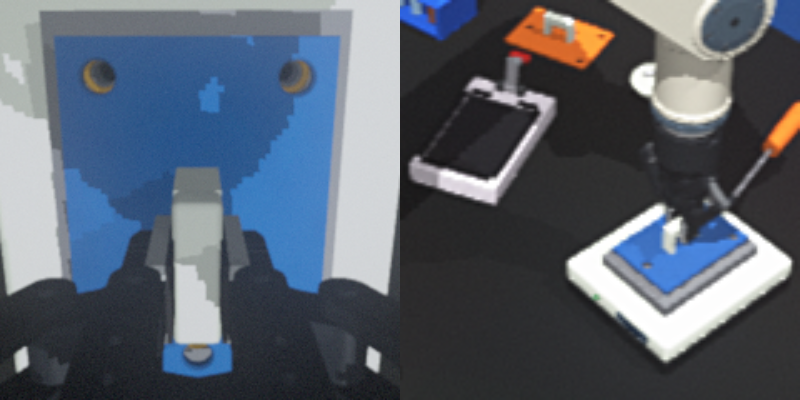

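The plate hovers centred over the seat, with brass visible through all three holes. The hasp is open at (515,60) in the right half of the image and the other items are in place.

```bash
python3 -c "
from workcell import *
print(hand_in())"
```

```text
the job is handed in; nothing more can be done
None
```

The job is handed in: the hasp is open, and the blue plate is held level about 1 cm above the seat with its three holes over the threaded ones, ready for the gasket (about 21 s used).

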